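# Open the chocolate cupboard's combination lock and hold it up

## Robot

A 6-joint arm with a two-finger parallel gripper is mounted at the origin on the work surface. World frame = base frame: x ahead of the robot, y to its left, z up, the work surface at z = 0. Lengths are in m, angles in degrees, forces in N, time in s.
With the tool pointing down it reaches from about 0.3 to 0.75 m from the base axis. Payload 8.5 kg.
Tool frame: the origin (TCP) lies on the mounting face of the last link; the fingertips stand 173 mm ahead of it and the grasp point (between the pads) lies 155 mm ahead of it (env.tips_ahead is the distance from the TCP to the fingertips, in m); x points along the fingers, z is the direction in which the jaws open and shut, and the axes are right-handed (so a half turn about x gives the same grasp; the last joint's range is limited). The gripper opens to 85 mm and grips with 20 to 120 N. Pads are 22 mm wide; open, the fingers measure 114 mm over their backs; the gripper's body (76 mm by 85 mm) begins 54 mm behind the grasp point. The pads swing forward as they close: fully open they stand 13 mm farther back than shut.
Start: joints at [58.539, 21.807, 74.336, -0, 83.858, -12.336], TCP at [0.18, 0.52, 0.405] pointing down, gripper open.
Joint ranges: [-178.18, 178.18], [-50.72, 133.34], [12.68, 142.11], [-81.47, 261.47], [9.98, 163.14], [-165.26, 165.26]. Speed limits (degrees/s): [136.94, 136.94, 180, 180, 180, 180].

## Interface

Orientations are given as a 3x3 rotation matrix whose columns are the frame's x, y, z axes.
In Python, from rig import env, optics gives the robot as it stands.
- The arm moves only by the shell command python3 -m inch 'ROWS' [FORCE]. ROWS is JSON, a list of rows, each a list of 3 entries, a list of its own where there are three numbers: the closure, from -1 (fully open) to 1 (shut), then the shift along the tool's x, y, z in units of 30 mm (1.0 is 30 mm), then the turn about the tool's x in units of 5 degrees (1.0 is 5 degrees). In form: [[hand, [x, y, z], yaw], ...]. A call has exactly 8 rows; each row shifts and turns the commanded pose from where the row before left it, along the tool's axes as they then stand; what a row does not reach is not made up. A row lasts 1/12 s, in which the tool goes at most 41.7 mm and 7.16 degrees, less where a joint would pass 70% of its speed; a pose out of reach is approached as far as the arm can. A call is refused whole if a number of a shift passes 1 or a number of a turn 1, either way. A call with a gripper value outside its range is refused whole. The fingers move at their own pace and stop on an object; FORCE is the grip in N (left out, the last holds). Time passes only in rows, so rows that do not move let the fingers close, or fill a call up. It gives the time, the measured TCP pose, the force and the opening at its end, in the units of the state.
- env.observe(): the state, without advancing time (a new reading comes with each control period).
- optics.get_image(name): name is "side" or "top"; returns the picture (400x640x3 uint8, red, green, blue); there is no depth.
- optics.camera_params(name): a dict with "fx", "fy", "cx", "cy" (pixels), "k1" (the pictures are not rectified: a ray, as slopes to the right and down, at radius r is drawn at 1 + k1 r^2 times it, then the intrinsics apply), "xyz" and "rotation" of the camera in the world. Camera axes: x right, y down, z forward; pixel columns grow to the right and rows downward; lengths in m; the calibration is good to about 2 mm. A picture is of the moment at which its call begins. camera_params takes no time and is no camera call.
- env.close_job(): hands the job in, once; it reports no verdict.
The state is a dict: "time_s": time; "q": joint angles; "qvel": joint speeds; "joint_efforts": joint torques, N m; "position": TCP position; "tool_rot": TCP orientation; "ft_force": force on the tool from outside, world axes, zero at the start; "wrist_torque": the same for the moment, N m; "grip_width": finger opening in m.
Only numpy, scipy, OpenCV 4.12 (cv2) and the standard library are available. Lean on these libraries where they do the work, as an engineer would, in place of code of your own. Each camera call takes 0.05 s, during which the arm holds its last target.

## Task

Bring the blue combination lock square and flush into the corner of the aluminium stop; then, with the lock staying in the corner, turn its black dial clockwise, notch by notch, until the white pointer clicks in at the yellow mark. Pull the orange-sleeved shackle up until it is fully open, and lift the lock by that shackle to present it, hanging level at least 10 cm clear of the counter. Finish while still holding it there by the shackle sleeve, and leave the chocolate eggs, jar and bowl where they are.

Things in the scene. Friction and masses are not known exactly. Their poses are not given: they have to be found in the camera images.
- fence: Aluminium corner stop fixed to the counter: two upright walls 30 mm high, 8 mm thick. Origin: the inner corner at counter level. Its inner faces are the planes x = 0 (far wall, running 170 mm to -y) and y = 0 (side wall, running 110 mm to -x); the lock belongs at negative x and y. Turned up to 0.22 rad from the world axes.
- lock_center (a point): Centre of the loose blue lock housing, 60 (its x) by 150 (its y) by 48 mm high, flat on the counter, 0.6 to 0.85 kg in all, centre of mass near the shackle. Flush in the corner its axes agree with the stop's and this point is at x = -30, y = -75 mm in the stop's frame; it starts 45 to 90 mm off each way, turned up to 0.35 rad. On top: the dial at its y = -44 mm, the shackle at y = +34 mm.
- grip: Orange sleeve on the shackle's cross bar, the place to grasp: 12 mm wide (along the lock's x), 34 mm long (along its y), 14 mm high. Origin: its centre, 82 mm above the lock's underside when shut, so 27 mm is free beneath it; rises with the shackle. Shackle legs, 8 mm thick, stand 21 mm to either side along y. Locked, the lock can be slid by it (2 to 3 N), best with some weight taken, lest it tips.
- dial_grip (a point): On the dial's axis, 75 mm above the lock's underside: where to grip. The dial is a black disc, 42 mm across, its top 53 mm above the underside, with an upright bar across it, 12 mm wide, 42 mm long, from 53 to 85 mm above the underside. The bar lies along this point's x axis; a white line on it points to +x.
- dial (a joint): Dial angle, rad, growing clockwise seen from above. 0: the pointer is at the yellow mark, on the lock's +x side of the dial (the other ticks are black), the only notch that frees the shackle (within 0.1). Spring notches every 0.3 from -1.5 to 0.9, clicks of about 0.07 Nm; let go, the dial settles in the nearest. Starts in the notch at about -1.2, -0.9 or -0.6.
- shackle (a joint): How far the shackle is pulled up out of the housing, m: 0 shut, 0.022 fully open (a stop; it then carries the lock). Freed, it takes about 2 N to pull and stays where it is left; at any other dial notch it rises only about 1 mm.
- egg_a_center (a point): Centre of a lying chocolate egg with a yellow bow, 100 mm long, 78 mm high, beyond the stop's far wall, left one. A bystander.
- egg_b_center (a point): Centre of the second chocolate egg like it, right one. A bystander.
- jar_center (a point): Centre of an amber jar, 64 mm wide, 90 mm high, with white cap. A bystander.
- bowl_center (a point): Centre of a small steel bowl, 110 mm wide, 50 mm high. A bystander.
There are look-alikes about, which are no part of the job. Leave any purple look-alike of the fence alone.

How it is judged (in metres and radians):
On the way, in this order (a step that is already met when the one before it is completed fails the run):
1. the lock stands square and flush in the corner (x of lock_center in the frame of fence between -0.034 and -0.027 m and y of lock_center in the frame of fence between -0.079 and -0.072 m and height (world z) of lock_center below 0.03 m and angle between the x axis of lock_center and the x axis of fence, either way round below 0.05 rad), for 0.2 s.
2. the dial is at the yellow mark, the lock still in the corner (value of joint dial between -0.12 and 0.12 rad and x of lock_center in the frame of fence between -0.038 and -0.027 m and y of lock_center in the frame of fence between -0.083 and -0.072 m and height (world z) of lock_center below 0.03 m and angle between the x axis of lock_center and the x axis of fence, either way round below 0.1 rad), for 0.2 s.
3. the shackle is pulled fully open (value of joint shackle above 0.019 m), for 0.1 s.
At the end, for the whole second after the job is handed in: The shackle is open (over 19 of 22 mm), the dial is at the yellow mark (within 0.2 rad), and the fingers hold the sleeve (over 2 N) with the lock's underside over 100 mm above the counter, level within 0.35 rad. Flush on the way: within 4 mm and 0.05 rad of the corner (height (world z) of lock_center above 0.124 m and angle between lock_center's own z axis and vertical below 0.35 rad and value of joint shackle above 0.019 m and contact force between the fingers and grip above 2 N and value of joint dial between -0.2 and 0.2 rad); the arm keeps its last pose, push and grip.
It fails at once if the egg is pushed more than 20 mm (distance of egg_a_center from where it was at the start of the episode above 0.02 m).
It fails at once if the egg is pushed more than 20 mm (distance of egg_b_center from where it was at the start of the episode above 0.02 m).
It fails at once if the jar is pushed more than 20 mm (distance of jar_center from where it was at the start of the episode above 0.02 m).
It fails at once if the bowl is pushed more than 20 mm (distance of bowl_center from where it was at the start of the episode above 0.02 m).
It also fails if it takes over 64 s, if anything falls off the work surface, if the arm or the gripper's body presses on something with over 40 N, if the wrist force passes 120 N, or if a joint passes its speed limit or range.

## Working session

There is one attempt and no reset: what is moved stays moved. The work goes in short steps, Python scripts to look and compute and a shell command to move; the robot and the scene stay as the last step left them, time stands still between calls to the robot, and variables do not carry over. Pictures are saved under pics/ and viewed, and the job is handed in when it is done.

```bash
ls; mkdir -p pics
python3 - <<'E'
from rig import env, optics
import cv2
s=env.observe()
print(s)
for n in ("side","top"):
    im=optics.get_image(n); cv2.imwrite(f"pics/{n}0.png",im[:,:,::-1])
    print(n,optics.camera_params(n))
E
```

```text
pics
{'time_s': 0.0, 'q': array([ 5.85393241e+01,  2.18404078e+01,  7.43873308e+01, -1.94109472e-03,
        8.38590592e+01, -1.23365988e+01]), 'qvel': array([ 0.01368185,  0.00395445, -0.00452165,  0.02585328, -0.07567992,
        0.0470262 ]), 'joint_efforts': array([-1.38350766e-03, -4.48442531e+01, -2.31279981e+01, -2.28463887e-04,
        4.53977671e-03, -4.06848528e-05]), 'position': array([0.18016889, 0.51959014, 0.40410188]), 'tool_rot': array([[-7.61917282e-04, -9.44812409e-01,  3.27610945e-01],
       [-1.30979325e-03,  3.27611702e-01,  9.44811546e-01],
       [-9.99998852e-01,  2.90765640e-04, -1.48712193e-03]]), 'ft_force': array([-0.45615962, -0.2272403 ,  0.37375267]), 'wrist_torque': array([-0.01726881, -0.02571448,  0.00822312]), 'grip_width': 0.08556397586340818}
side {'fx': 405.73744234326205, 'fy': 405.73744234326205, 'cx': 324.2537264146656, 'cy': 198.9251939290952, 'k1': -0.03590114672341704, 'xyz': array([0.38663426, 0.71644229, 0.65805065]), 'rotation': array([[-0.97093774, -0.14049995,  0.19375159],
       [-0.23921288,  0.59526735, -0.76709451],
       [-0.00755726, -0.79114888, -0.61157693]])}
top {'fx': 415.37506164954124, 'fy': 415.37506164954124, 'cx': 321.66951778220056, 'cy': 204.59165815133696, 'k1': 0.01919307655829672, 'xyz': array([0.46455473, 0.00599954, 1.33501538]), 'rotation': array([[-0.00431894, -0.99556781,  0.09394727],
       [-0.99998725,  0.00454579,  0.00220069],
       [-0.002618  , -0.09393657, -0.99557474]])}
```

View pics/side0.png

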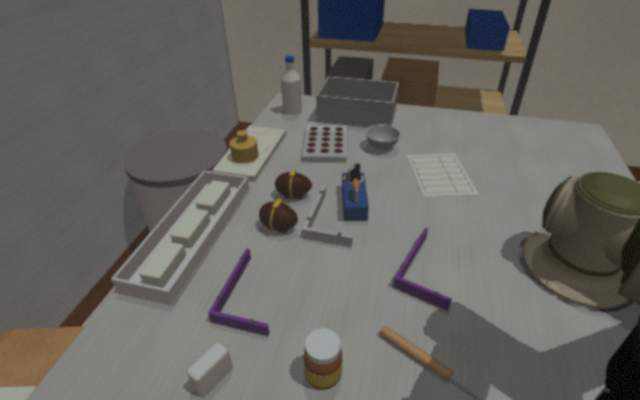

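View pics/top0.png

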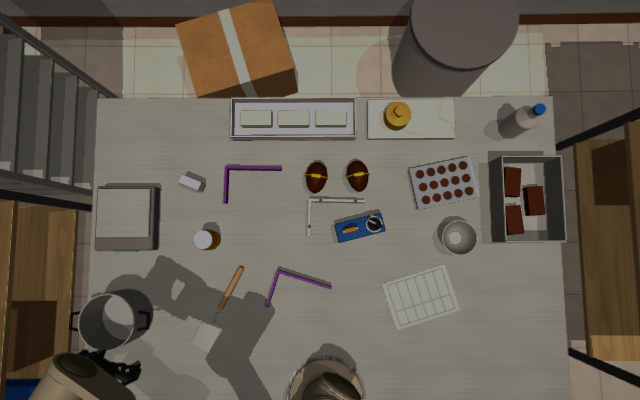

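The top view shows one aluminium stop at about (309,200)–(363,200), with the blue lock at (360,227): orange sleeve left at (350,229), black dial right at (374,223). The purple L shapes at (228,170) and (279,270) are look-alikes and stay untouched. I'll confirm with an enlarged crop.

Run:
```python
import cv2
im=cv2.imread("pics/top0.png")
cv2.imwrite("pics/top0c.png",cv2.resize(im[150:260,290:420],None,fx=6,fy=5.4,interpolation=cv2.INTER_CUBIC)[:600,:800])
im=cv2.imread("pics/side0.png")
cv2.imwrite("pics/side0c.png",cv2.resize(im[150:260,250:400],None,fx=5,fy=5,interpolation=cv2.INTER_CUBIC))
```

```text
(no output)
```

View pics/top0c.png

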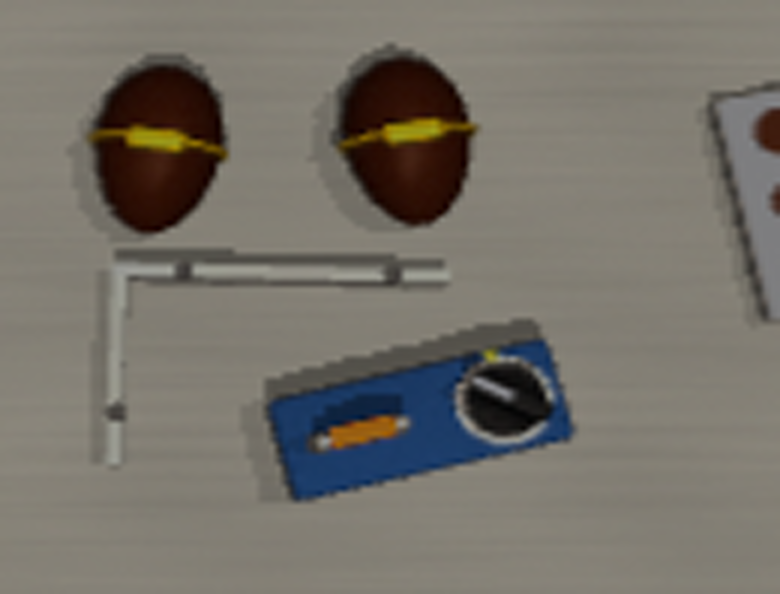

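View pics/side0c.png

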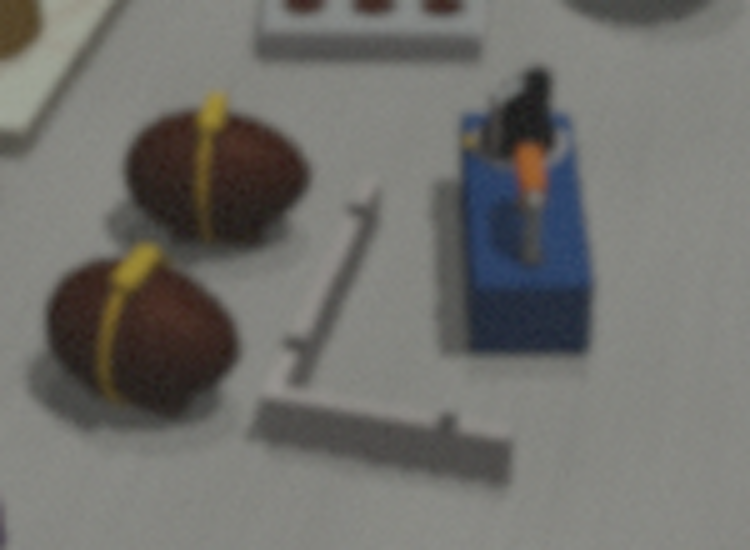

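The crops confirm it: the stop is aluminium-grey with its corner at the upper left, and the lock is blue with an orange sleeve, a black dial and a yellow tick. Now I'll measure.

```bash
cat > h.py <<'E'
import cv2, numpy as np
from rig import env, optics
def ray(name,uv):
    p=optics.camera_params(name)
    uv=np.atleast_2d(np.asarray(uv,float)); d=(uv-[p['cx'],p['cy']])/[p['fx'],p['fy']]
    x=d.copy()
    for _ in range(10): x=d/(1+p['k1']*(x**2).sum(1,keepdims=True))
    R=p['rotation']; v=np.c_[x,np.ones(len(x))]@R.T
    return p['xyz'],v
def onplane(name,uv,z):
    o,v=ray(name,uv); t=(z-o[2])/v[:,2]
    return (o+t[:,None]*v)[:,:2]
def proj(name,P):
    p=optics.camera_params(name); c=(np.atleast_2d(P)-p['xyz'])@p['rotation']
    s=c[:,:2]/c[:,2:]; s=s*(1+p['k1']*(s**2).sum(1,keepdims=True))
    return s*[p['fx'],p['fy']]+[p['cx'],p['cy']]
def twoview(a,b):
    o1,v1=ray('side',a);o2,v2=ray('top',b);v1=v1[0]/np.linalg.norm(v1[0]);v2=v2[0]/np.linalg.norm(v2[0])
    A=np.c_[v1,-v2];t=np.linalg.lstsq(A,o2-o1,rcond=None)[0]
    p=o1+t[0]*v1;q=o2+t[1]*v2
    return (p+q)/2,np.linalg.norm(p-q)
def hsv(im): return cv2.cvtColor(im,cv2.COLOR_BGR2HSV)
def orange(im): return cv2.inRange(hsv(im),(8,150,110),(18,255,255))
def blue(im): return cv2.inRange(hsv(im),(105,120,40),(122,255,255))
def shoot(name,tag):
    im=np.ascontiguousarray(optics.get_image(name)[:,:,::-1]); cv2.imwrite(f"pics/{name}{tag}.png",im); return im
def roi(m,x0,x1,y0,y1):
    o=np.zeros_like(m); o[y0:y1,x0:x1]=m[y0:y1,x0:x1]; return o
def cent(m):
    k=cv2.moments(m,True); return np.array([k['m10']/k['m00'],k['m01']/k['m00']])
def axis2(vx): return np.degrees(np.arctan2(vx[1],vx[0]))
E
python3 - <<'E'
from h import *
im=cv2.imread("pics/top0.png"); g=hsv(im)
print(g[195:206,335,2], g[215,300:318,2], g[195:206,335,1])
b=roi(blue(im),325,395,200,250)
r=cv2.minAreaRect(cv2.findNonZero(b)); print(r)
P=onplane('top',cv2.boxPoints(r),0.048); print(P, np.linalg.norm(np.diff(P,axis=0),axis=1), P.mean(0))
o=roi(orange(im),330,370,215,240); c=cent(o); print('orange',c,onplane('top',c,.087), (o>0).sum())
oo=cv2.minAreaRect(cv2.findNonZero(o)); Q=onplane('top',cv2.boxPoints(oo),.089);print(Q)
side=cv2.imread("pics/side0.png"); os=roi(orange(side),335,375,160,210); cs=cent(os); print('side',cs,(os>0).sum(), twoview(cs,c))
E
```

```text
[132 132  90  84 134 150 132  85 130 132 132] [133 133 132 132 133 117 114 113 145 151 131 129 129 129 129 128 128 129] [29 29 28 30 23 20 23 30 27 27 29]
((359.558837890625, 227.2353057861328), (18.675243377685547, 47.53697967529297), 75.96376037597656)
[[ 0.52561222 -0.02982607]
 [ 0.56078809 -0.17322216]
 [ 0.50457842 -0.18620749]
 [ 0.46966283 -0.04339313]] [0.14764748 0.05769008 0.14702054] [ 0.51516039 -0.10816221]
orange [350.17948718 229.35897436] [[ 0.50730148 -0.07644903]] 39
[[ 0.50859302 -0.05877649]
 [ 0.51550073 -0.09056706]
 [ 0.50566892 -0.09263249]
 [ 0.49877055 -0.06086549]]
side [355.53571429 182.53571429] 28 (array([ 0.50787553, -0.07615396,  0.09008819]), np.float64(0.0013713498055834238))
```

Run:
```python
from h import *
im=cv2.imread("pics/top0.png"); v=hsv(im)[:,:,2].astype(float)
A=[];
for x in range(312,364):
    w=np.clip(v[194:208,x]-136,0,None)
    if w.sum()>8: A.append((x,194+(w*np.arange(14)).sum()/w.sum()))
B=[]
for y in range(201,236):
    w=np.clip(v[y,302:316]-136,0,None)
    if w.sum()>8: B.append((302+(w*np.arange(14)).sum()/w.sum(),y))
A=np.array(A);B=np.array(B); print(len(A),len(B)); print(A[::5].round(1).tolist(),B[::4].round(1).tolist())
def fl(P):
    vx,vy,x,y=cv2.fitLine(P.astype(np.float32),cv2.DIST_HUBER,0,.005,.005).ravel(); d=np.array([vx,vy]);p=np.array([x,y])
    n=np.array([-d[1],d[0]]); print('rms mm',1e3*np.sqrt((((P-p)@n)**2).mean())); return p,d
a=onplane('top',A,.03);b=onplane('top',B,.03)
pa,da=fl(a);pb,db=fl(b)
da=da*np.sign(-da[1]); db=db*np.sign(-db[0])   # da=-y dir, db=-x dir
print('yaw from far', np.degrees(np.arctan2(da[0],-da[1])),'side',np.degrees(np.arctan2(-db[1],-db[0])))
t=np.linalg.solve(np.c_[da,-db],pb-pa); c=pa+t[0]*da; print('outer-center corner',c)
print('ext a',((a-c)@da).min(),((a-c)@da).max(),'b',((b-c)@db).max())
ex=-db;ey=-da; print('inner corner',c-.004*ex-.004*ey)
```

```text
44 32
[[312.0, 199.5], [317.0, 199.6], [326.0, 199.6], [331.0, 199.6], [336.0, 200.0], [341.0, 200.0], [346.0, 200.5], [351.0, 200.6], [360.0, 200.6]] [[309.6, 201.0], [309.5, 205.0], [308.9, 209.0], [308.9, 213.0], [308.6, 217.0], [308.6, 221.0], [308.1, 228.0], [308.6, 232.0]]
rms mm 0.6347807893476012
rms mm 1.0479350437984882
yaw from far -1.6351311 side -1.7973408
outer-center corner [0.6045678  0.04792971]
ext a 0.008579675427259249 0.1696530984159845 b 0.11242282476809166
inner corner [0.60045564 0.04405679]
```

The measurements agree with the description: housing 147×58 mm and sleeve height about 0.09 m. The stop's inner corner is at (0.6005, 0.044) with yaw −1.7°. The lock is at (0.515, −0.108) with yaw +13.8°, and the sleeve at (0.507, −0.076). Next I move over the sleeve.

```bash
cat >> h.py <<'E'
def go(p,zyaw):
    "print remaining shift in tool units at present orientation, and yaw units"
    s=env.observe(); R=s['tool_rot']; d=R.T@(np.array(p)-s['position'])/0.03
    now=axis2(R[:2,2]); t=(now-zyaw+180)%360-180
    print('t %.2f'%s['time_s'],'pos',s['position'].round(4),'zyaw %.1f'%now,'tilt %.2f'%np.degrees(np.arccos(min(1,-R[2,0]))),'q',s['q'].round(0),'F',s['ft_force'].round(1),'w %.4f'%s['grip_width'])
    print('SHIFT units',d.round(2),'YAW units %.2f'%(t/5))
E
python3 -m inch '[[-1,[0,-0.5,-0.45],0],[-1,[0,-0.9,-0.82],0],[-1,[0,-0.9,-0.82],0],[-1,[0,-0.9,-0.82],0],[-1,[0,-0.9,-0.82],0],[-1,[0,-0.9,-0.82],0],[-1,[0,-0.9,-0.82],0],[-1,[0,-0.9,-0.82],0]]' 40
python3 -c "
from h import *
go((.5075,-.0763,.32),13.8)"
```

```text
time_s: 0.77
position: [0.3124, 0.2757, 0.4046]
tool_rot: [[-0.0, -0.945, 0.327], [-0.0, 0.327, 0.945], [-1.0, 0.0, -0.0]]
ft_force: [0.1, 0.3, 0.3]
grip_width: 0.0852
t 0.77 pos [0.3124 0.2757 0.4046] zyaw 70.9 tilt 0.01 q [ 25.   8.  94.  -0.  78. -46.] F [0.1 0.3 0.3] w 0.0852
SHIFT units [ 2.82 -9.99 -8.96] YAW units 11.42
```

```bash
python3 -m inch '[[-1,[0,-0.9,-0.82],0],[-1,[0,-0.9,-0.82],0],[-1,[0,-0.9,-0.82],0],[-1,[0,-0.9,-0.82],0],[-1,[0,-0.9,-0.82],0],[-1,[0,-0.9,-0.82],0],[-1,[0,-0.9,-0.82],0],[-1,[0,-0.9,-0.82],0]]' >/dev/null
python3 -m inch '[[-1,[0.3,-0.9,-0.82],0],[-1,[0.3,-0.9,-0.82],0],[-1,[0.3,-0.4,-0.4],0],[-1,[0.2,0,0],0.9],[-1,[0,0,0],1],[-1,[0,0,0],1],[-1,[0,0,0],1],[-1,[0,0,0],1]]' >/dev/null
python3 -c "
from h import *
go((.5075,-.0763,.32),13.8)"
```

```text
t 2.10 pos [ 0.4938 -0.0585  0.3713] zyaw 46.1 tilt 0.07 q [-20.  18.  86.   0.  76. -67.] F [-0.9  0.1  0.7] w 0.0855
SHIFT units [ 1.71 -0.74 -0.11] YAW units 6.47
```

```bash
python3 -m inch '[[-1,[0,-0.74,-0.1],0],[-1,[0,0,0],1],[-1,[0,0,0],1],[-1,[0,0,0],1],[-1,[0,0,0],1],[-1,[0,0,0],1],[-1,[0,0,0],1],[-1,[0,0,0],0.5]]' >/dev/null
python3 - <<'E'
from h import *
go((.5075,-.0763,.2385),13.8)
a=shoot('top','1');b=shoot('side','1')
cv2.imwrite('pics/side1c.png',cv2.resize(b[100:260,260:440],None,fx=4,fy=3.7,interpolation=cv2.INTER_CUBIC))
E
```

```text
t 2.77 pos [ 0.5078 -0.0759  0.3714] zyaw 13.6 tilt 0.06 q [-22.  20.  83.   0.  77. -35.] F [-1.1  1.   0.3] w 0.0856
SHIFT units [ 4.43 -0.01 -0.01] YAW units -0.03
```

View pics/side1c.png

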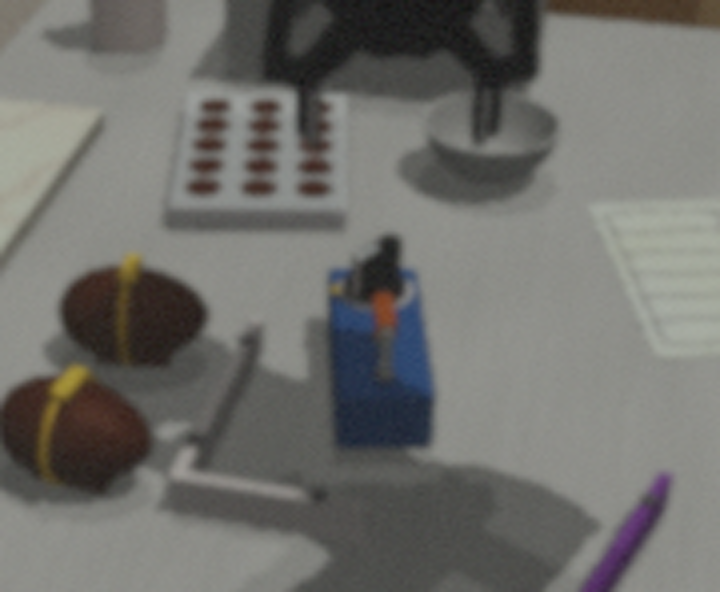

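The fingers straddle the sleeve, at about (380,305) in the crop. Now I descend and grip.

```bash
python3 -m inch '[[-1,[0.9,0,0],0],[-1,[0.9,0,0],0],[-1,[0.9,0,0],0],[-1,[0.8,0,0],0],[-1,[0.6,0,0],0],[-1,[0.3,0,0],0],[-0.3,[0,0,0],0],[0.3,[0,0,0],0]]' 40
python3 -m inch '[[1,[0,0,0],0],[1,[0,0,0],0],[1,[0,0,0],0],[1,[0,0,0],0],[1,[0,0,0],0],[1,[0,0,0],0],[1,[0,0,0],0],[1,[0,0,0],0]]' 40
python3 - <<'E'
from h import *
go((.5693,.0040,.2385),-1.7)
b=shoot('side','2')
cv2.imwrite('pics/side2c.png',cv2.resize(b[100:260,260:440],None,fx=4,fy=3.7,interpolation=cv2.INTER_CUBIC))
E
```

```text
time_s: 3.53
position: [0.5082, -0.0763, 0.2401]
tool_rot: [[0.0, -0.241, 0.971], [-0.0, 0.971, 0.241], [-1.0, -0.0, 0.0]]
ft_force: [-0.4, -0.1, 1.4]
grip_width: 0.0636
time_s: 4.2
position: [0.5083, -0.0763, 0.2404]
tool_rot: [[0.002, -0.24, 0.971], [-0.0, 0.971, 0.24], [-1.0, -0.001, 0.002]]
ft_force: [2.0, 2.2, 6.5]
grip_width: 0.011
t 4.20 pos [ 0.5083 -0.0763  0.2404] zyaw 13.9 tilt 0.11 q [-22.  29.  94.   0.  57. -36.] F [2.  2.2 6.5] w 0.0110
SHIFT units [0.06 2.11 2.62] YAW units 3.12
```

View pics/side2c.png

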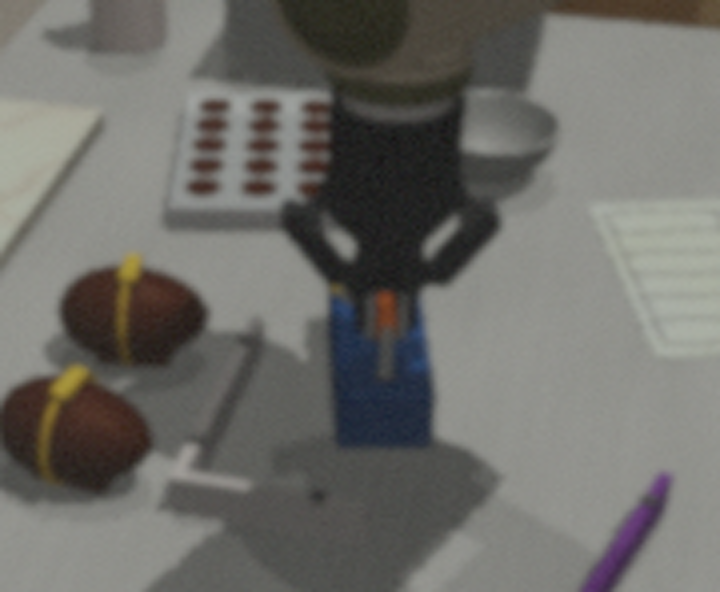

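```bash
python3 -m inch '[[1,[-0.04,0,0],0],[1,[-0.04,0,0],0],[1,[0,0,0],0.4],[1,[0,0,0],0.6],[1,[0,0,0],0.6],[1,[0,0,0],0.6],[1,[0,0,0],0.6],[1,[0,0,0],0.32]]' 50
python3 - <<'E'
from h import *
go((.5693,.0040,.2405),-1.7)
b=shoot('side','3'); t=shoot('top','3')
cv2.imwrite('pics/side3c.png',cv2.resize(b[100:260,260:440],None,fx=4,fy=3.7,interpolation=cv2.INTER_CUBIC))
E
```

```text
time_s: 4.92
position: [0.5077, -0.0763, 0.2416]
tool_rot: [[-0.002, 0.033, 0.999], [0.0, 0.999, -0.033], [-1.0, 0.0, -0.002]]
ft_force: [0.8, -0.9, -2.9]
grip_width: 0.0113
t 4.92 pos [ 0.5077 -0.0763  0.2416] zyaw -1.9 tilt 0.11 q [-22.  29.  94.  -0.  58. -20.] F [ 0.8 -0.9 -2.9] w 0.0113
SHIFT units [0.03 2.74 1.97] YAW units -0.03
```

View pics/side3c.png

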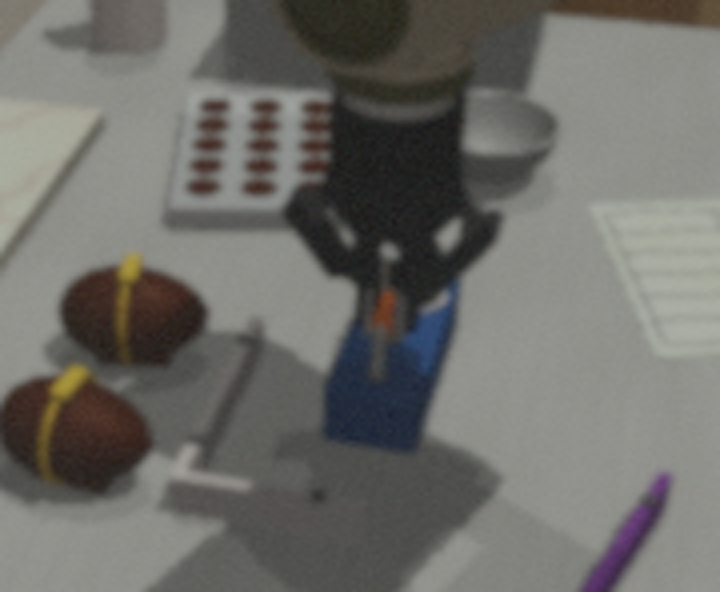

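```bash
python3 -m inch '[[1,[0,0.15,0.1],0],[1,[0,0.3,0.22],0],[1,[0,0.35,0.25],0],[1,[0,0.4,0.28],0],[1,[0,0.4,0.28],0],[1,[0,0.4,0.28],0],[1,[0,0.35,0.25],0],[1,[0,0.15,0.1],0]]' 50
python3 - <<'E'
from h import *
go((.5693,.0040,.2405),-1.7)
b=shoot('side','4'); t=shoot('top','4')
cv2.imwrite('pics/side4c.png',cv2.resize(b[100:260,220:400],None,fx=4,fy=3.7,interpolation=cv2.INTER_CUBIC))
E
```

```text
time_s: 5.68
position: [0.564, -0.0008, 0.2418]
tool_rot: [[0.0, 0.028, 1.0], [0.0, 1.0, -0.028], [-1.0, 0.0, 0.0]]
ft_force: [-0.1, -0.7, -5.6]
grip_width: 0.0109
t 5.68 pos [ 0.564  -0.0008  0.2418] zyaw -1.6 tilt 0.03 q [-12.  33.  85.   0.  62. -11.] F [-0.1 -0.7 -5.6] w 0.0109
SHIFT units [0.04 0.17 0.17] YAW units 0.02
```

View pics/side4c.png

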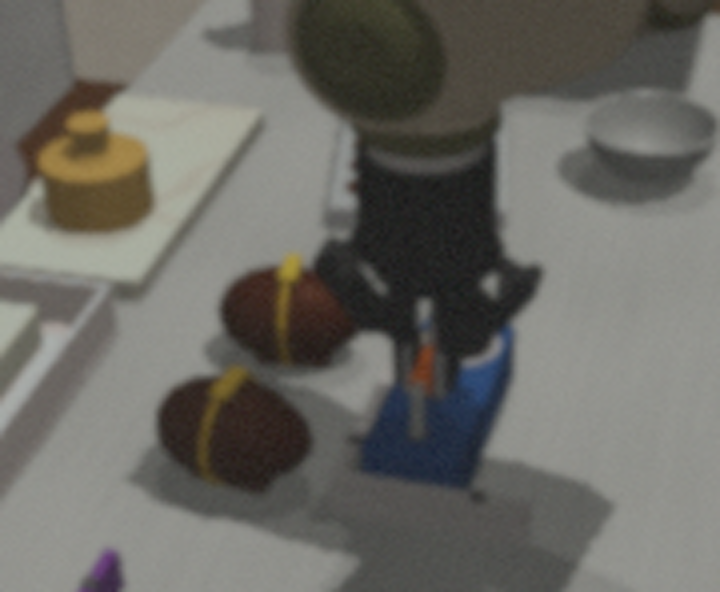

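```bash
python3 -m inch '[[1,[0.03,0.05,0],0],[1,[0,0.05,0],0],[1,[0,0.05,0],0],[1,[0,0.05,0],0],[1,[0,0,0.05],0],[1,[0,0,0.05],0],[1,[0,0,0.05],0],[1,[0,0,0.05],0]]' 50
python3 - <<'E'
from h import *
go((.5693,.0040,.2405),-1.7)
E
```

```text
time_s: 6.45
position: [0.5691, 0.0029, 0.2413]
tool_rot: [[-0.001, 0.03, 1.0], [0.0, 1.0, -0.03], [-1.0, 0.0, -0.001]]
ft_force: [-3.9, 0.2, 0.1]
grip_width: 0.011
t 6.45 pos [0.5691 0.0029 0.2413] zyaw -1.7 tilt 0.04 q [-12.  33.  84.   0.  62. -10.] F [-3.9  0.2  0.1] w 0.0110
SHIFT units [0.03 0.04 0.  ] YAW units -0.01
```

```bash
python3 -m inch '[[1,[0,0.05,0],0],[1,[0,0.05,0],0],[1,[0,0.04,0],0],[1,[0,0,0],0],[1,[0,0,0],0],[1,[0,0,0],0],[1,[0,0,0],0],[1,[0,0,0],0]]' 50
python3 -m inch '[[1,[0,0,0.04],0],[1,[0,0,0.04],0],[1,[0,0,0],0],[1,[0,0,0],0],[1,[0,0,0],0],[1,[0,0,0],0],[1,[0,0,0],0],[1,[0,0,0],0]]' 50
```

```text
time_s: 7.12
position: [0.5696, 0.0053, 0.2414]
tool_rot: [[0.0, 0.03, 1.0], [-0.005, 1.0, -0.03], [-1.0, -0.005, 0.0]]
ft_force: [-4.1, -13.7, -0.8]
grip_width: 0.0108
time_s: 7.78
position: [0.5714, 0.0053, 0.2413]
tool_rot: [[-0.002, 0.03, 1.0], [-0.005, 1.0, -0.03], [-1.0, -0.005, -0.002]]
ft_force: [-7.9, -13.4, 3.4]
grip_width: 0.0109
```

```bash
python3 -m inch '[[1,[0,0,0.04],0],[1,[0,0,0.03],0],[1,[0,0,0],0],[1,[0,0,0],0],[1,[0,0,0],0],[1,[0,0,0],0],[1,[0,0,0],0],[1,[0,0,0],0]]' 50
python3 - <<'E'
from h import *
b=shoot('side','5'); t=shoot('top','5')
cv2.imwrite('pics/side5c.png',cv2.resize(b[150:250,260:380],None,fx=6,fy=6,interpolation=cv2.INTER_CUBIC))
cv2.imwrite('pics/top5c.png',cv2.resize(t[150:250,290:420],None,fx=6,fy=6,interpolation=cv2.INTER_CUBIC))
E
```

```text
time_s: 8.45
position: [0.573, 0.0053, 0.2414]
tool_rot: [[-0.005, 0.03, 1.0], [-0.005, 1.0, -0.03], [-1.0, -0.005, -0.004]]
ft_force: [-11.6, -15.1, 7.5]
grip_width: 0.0112
```

View pics/side5c.png

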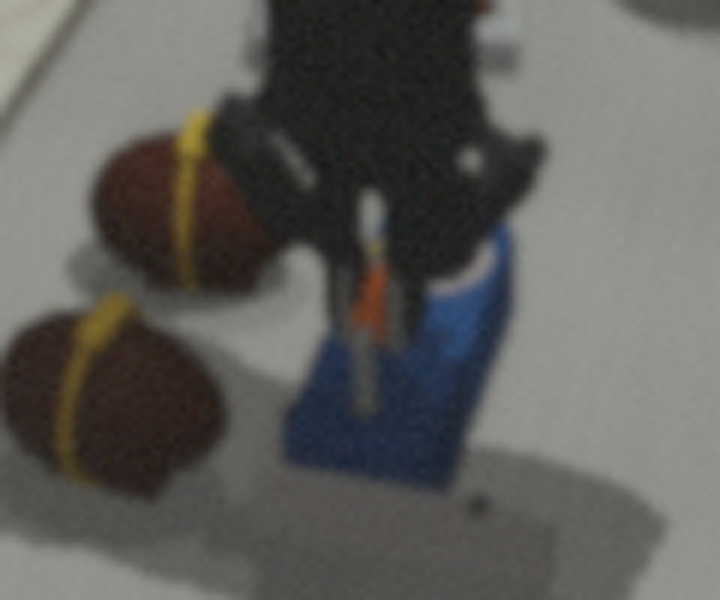

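View pics/top5c.png

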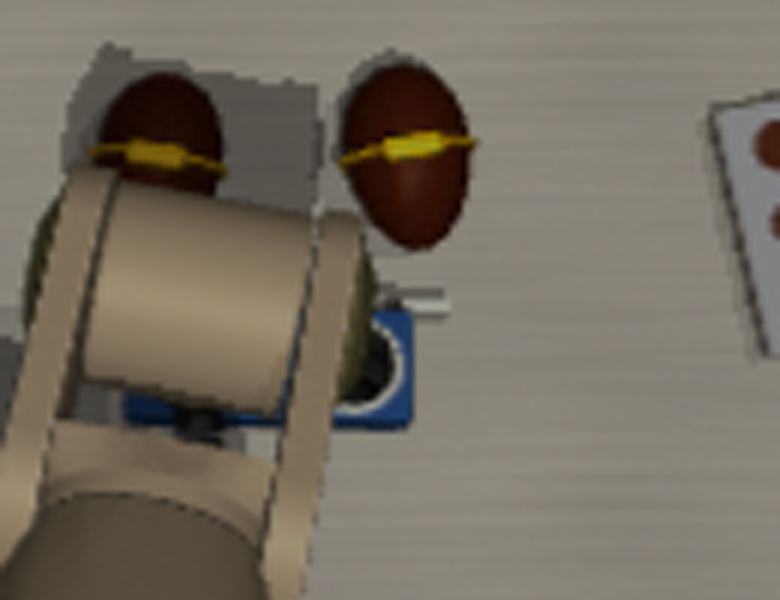

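```bash
python3 -m inch '[[1,[0,-0.03,-0.03],0],[1,[0,0,0],0],[0.3,[0,0,0],0],[0.2,[0,0,0],0],[0.2,[0,0,0],0],[0.2,[0,0,0],0],[0.2,[0,0,0],0],[0.2,[0,0,0],0]]' 50
python3 -m inch '[[0.2,[-0.5,0,0],0],[0.2,[-0.8,0,0],0],[0.2,[-0.8,0,0],0],[0.2,[-0.8,0,0],0],[0.2,[-0.8,-0.4,0],0],[0,[0,-0.8,-0.8],0],[0,[0,-0.8,-0.8],0],[0,[0,-0.8,-0.8],0]]' 50
python3 - <<'E'
from h import *
b=shoot('side','6'); t=shoot('top','6')
cv2.imwrite('pics/side6c.png',cv2.resize(b[150:250,260:380],None,fx=6,fy=6,interpolation=cv2.INTER_CUBIC))
cv2.imwrite('pics/top6c.png',cv2.resize(t[150:250,290:420],None,fx=6,fy=6,interpolation=cv2.INTER_CUBIC))
E
```

```text
time_s: 9.22
position: [0.573, 0.0062, 0.2413]
tool_rot: [[0.0, 0.03, 1.0], [0.0, 1.0, -0.03], [-1.0, 0.0, 0.0]]
ft_force: [-0.4, 1.2, 0.2]
grip_width: 0.0342
time_s: 9.88
position: [0.4974, -0.0761, 0.3525]
tool_rot: [[0.001, 0.029, 1.0], [-0.0, 1.0, -0.029], [-1.0, -0.0, 0.001]]
ft_force: [0.4, -1.1, -0.1]
grip_width: 0.0427
```

View pics/side6c.png

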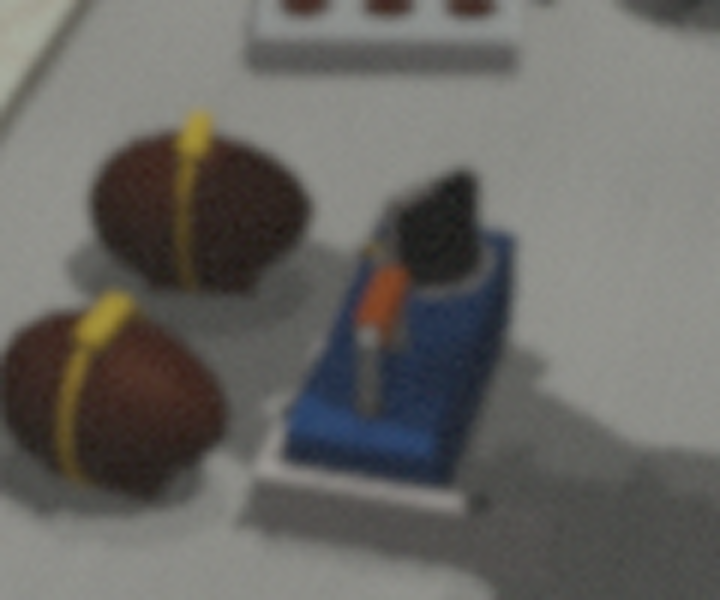

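View pics/top6c.png

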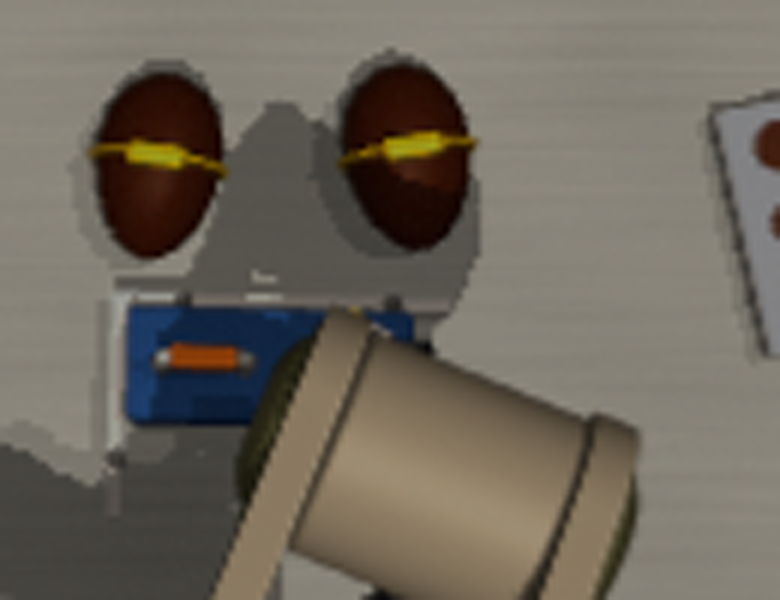

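The lock looks flush in both views. I'll clear the view so I can measure the lock and dial properly.

```bash
python3 -m inch '[[0,[0,-0.2,-0.9],0],[0,[0,-0.2,-0.9],0],[0,[0,-0.2,-0.9],0],[0,[0,-0.2,-0.9],0.5],[0,[0,0,0],1],[0,[0,0,0],1],[0,[0,0,0],1],[0,[0,0,0],1]]' 50
python3 - <<'E'
from h import *
t=shoot('top','7')
cv2.imwrite('pics/top7c.png',cv2.resize(t[180:240,300:380],None,fx=10,fy=10,interpolation=cv2.INTER_CUBIC))
E
```

```text
time_s: 10.65
position: [0.39, -0.0963, 0.3525]
tool_rot: [[0.001, 0.414, 0.91], [-0.0, 0.91, -0.414], [-1.0, 0.0, 0.001]]
ft_force: [1.1, 0.5, -0.2]
grip_width: 0.0427
```

View pics/top7c.png

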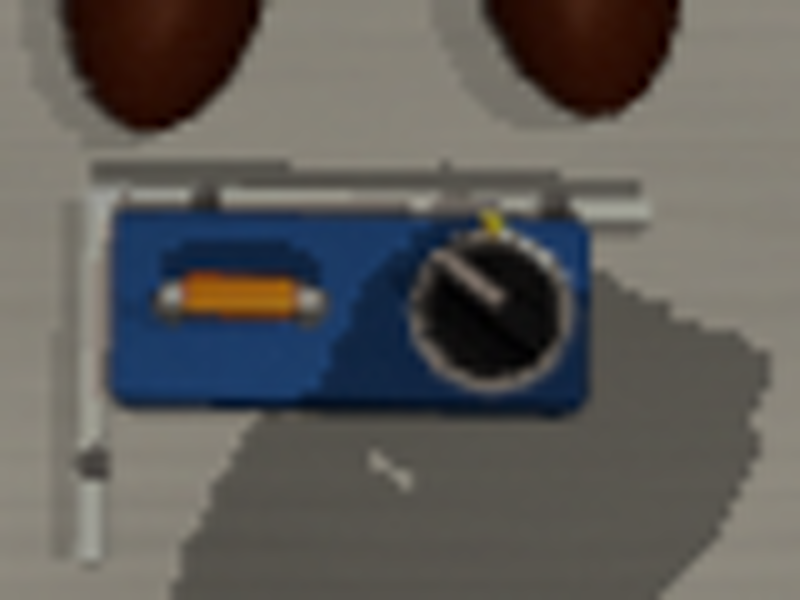

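The lock sits flush against both walls. The white pointer runs from about (350.3,210) to (343.7,205.2) px, roughly 54° counter-clockwise of up. That matches the −0.9 notch.

Run:
```python
from h import *
im=cv2.imread("pics/top7.png")
o=roi(orange(im),310,340,195,225); c=cent(o); S=onplane('top',c,.088)[0]
h=hsv(im)
b=roi(cv2.inRange(h,(100,90,25),(125,255,255)),305,365,195,226)
b=cv2.morphologyEx(b,cv2.MORPH_CLOSE,np.ones((5,5)))
r=cv2.minAreaRect(cv2.findNonZero(b)); P=onplane('top',cv2.boxPoints(r),.048)
print('sleeve',c,S,'blue rect',r,P.round(4).tolist(),P.mean(0).round(4))
C=np.array([.6005,.0440]);a=np.radians(-1.7);ex=np.array([np.cos(a),np.sin(a)]);ey=np.array([-ex[1],ex[0]])
print('lock in fence', (P.mean(0)-C)@ex,(P.mean(0)-C)@ey,'sleeve in fence',(S-C)@ex,(S-C)@ey)
# pointer
q=onplane('top',[[350.3,210.0],[343.7,205.2]],.085); d=q[1]-q[0]; print('pointer yaw',axis2(d))
# dial center by disc (z .053) ellipse from dark pixels approx
k=roi(cv2.inRange(h,(0,0,0),(180,255,45)),338,362,200,222)
dc=onplane('top',[[348.9,210.8]],.053)
print('white ring centre',dc, 'from pose', C-.030*ex-.119*ey)
go(tuple(C-.030*ex-.119*ey)+(.231,),-40)
```

```text
sleeve [323.1875 209.    ] [0.56886959 0.00424085] blue rect ((334.516357421875, 210.8296661376953), (47.35176467895508, 19.384477615356445), 1.3971809148788452) [[0.5383, 0.0433], [0.5988, 0.0418], [0.5945, -0.1056], [0.5341, -0.1034]] [ 0.5664 -0.031 ]
lock in fence -0.03184114194358309 -0.07594416659459778 sleeve in fence -0.03043698758589313 -0.040680004961911376
pointer yaw 53.49220398438133
white ring centre [[ 0.56584742 -0.07535982]] from pose [ 0.56698292 -0.07405764]
t 10.70 pos [ 0.3901 -0.0962  0.3524] zyaw -24.7 tilt 0.05 q [-31.  10. 101.   0.  69.  -6.] F [ 0.2 -0.2  0.8] w 0.0427
SHIFT units [4.05 3.14 5.04] YAW units 3.05
```

```bash
python3 -m inch '[[0,[0,0,0],1],[0,[0,0,0],1],[0,[0,0,0],0.9],[0,[0,0,0],0],[0,[0,0,0],0],[0,[0,0,0],0],[0,[0,0,0],0],[0,[0,0,0],0]]' 50 >/dev/null
python3 - <<'E'
from h import *
go((.568,-.0745,.232),-39.5)
E
```

```text
t 11.37 pos [ 0.3898 -0.0964  0.3522] zyaw -38.6 tilt 0.00 q [-31.  10. 101.   0.  69.   8.] F [ 1.  -0.3 -0.1] w 0.0425
SHIFT units [4.01 4.28 4.18] YAW units 0.17
```

```bash
python3 -m inch '[[0,[0,0.6,0.6],0],[0,[0,0.8,0.8],0],[0,[0,0.8,0.8],0],[0,[0,0.8,0.8],0],[0,[0,0.8,0.8],0],[0,[0,0.48,0.38],0.17],[0,[0,0,0],0],[0,[0,0,0],0]]' 50 >/dev/null
python3 - <<'E'
from h import *
go((.568,-.0745,.232),-39.5)
E
```

```text
t 12.03 pos [ 0.5683 -0.0745  0.3515] zyaw -39.5 tilt 0.07 q [-19.  27.  76.  -0.  78.  20.] F [-1.4  0.2 -0.8] w 0.0428
SHIFT units [ 3.98 -0.   -0.  ] YAW units 0.00
```

```bash
python3 -m inch '[[0,[0.8,0,0],0],[0,[0.9,0,0],0],[0,[0.8,0,0],0],[0,[0.5,0,0],0],[0,[0,0,0],0],[0,[0,0,0],0],[0,[0,0,0],0],[0,[0,0,0],0]]' 30
python3 - <<'E'
from h import *
b=shoot('side','8')
cv2.imwrite('pics/side8c.png',cv2.resize(b[140:240,260:380],None,fx=6,fy=6,interpolation=cv2.INTER_CUBIC))
E
```

```text
time_s: 12.7
position: [0.5679, -0.0749, 0.2638]
tool_rot: [[0.002, 0.637, 0.771], [-0.001, 0.771, -0.637], [-1.0, 0.001, 0.002]]
ft_force: [-0.2, -0.5, 0.3]
grip_width: 0.0425
```

View pics/side8c.png

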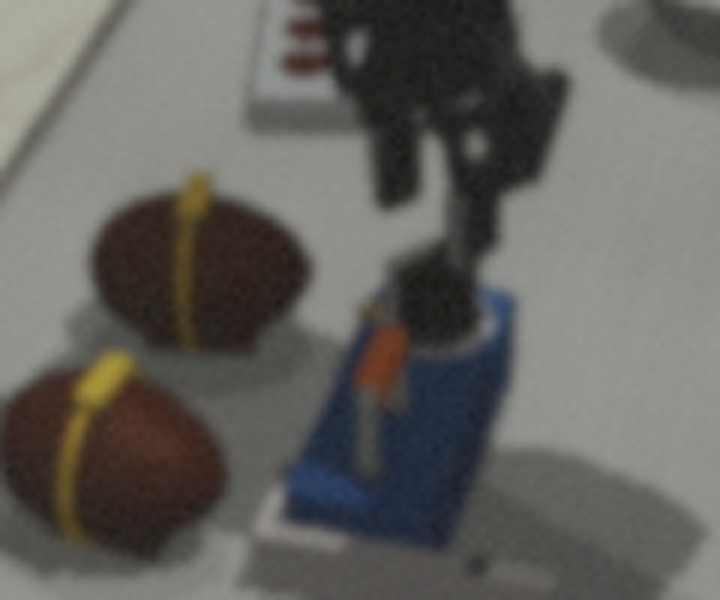

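The bar's top, at about (435,255) in the crop, lies between the finger tips at (395,200) and (480,245). I'll descend and grip.

```bash
python3 -m inch '[[0,[0.4,0,0],0],[0,[0.4,0,0],0],[0,[0.22,0,0],0],[0,[0,0,0],0],[0.4,[0,0,0],0],[0.6,[0,0,0],0],[0.75,[0,0,0],0],[1,[0,0,0],0]]' 25
python3 -m inch '[[1,[0,0,0],0],[1,[0,0,0],0],[1,[0,0,0],0],[1,[0,0,0],0],[1,[0,0,0],0],[1,[0,0,0],0],[1,[0,0,0],0],[1,[0,0,0],0]]' 25
```

```text
time_s: 13.42
position: [0.568, -0.0747, 0.2325]
tool_rot: [[0.001, 0.637, 0.771], [-0.0, 0.771, -0.637], [-1.0, 0.001, 0.001]]
ft_force: [-1.4, 0.1, 3.5]
grip_width: 0.0113
time_s: 14.08
position: [0.568, -0.0747, 0.2325]
tool_rot: [[0.001, 0.637, 0.771], [-0.0, 0.771, -0.637], [-1.0, 0.001, 0.001]]
ft_force: [-0.6, -0.4, 6.0]
grip_width: 0.0114
```

```bash
python3 -m inch '[[1,[0,0,0],0.5],[1,[0,0,0],0.7],[1,[0,0,0],0.7],[1,[0,0,0],0.7],[1,[0,0,0],0.7],[1,[0,0,0],0.7],[1,[0,0,0],0.7],[1,[0,0,0],0.5]]' 25
python3 - <<'E'
from h import *
go((.568,-.0745,.232),-91.7); print(env.observe()['wrist_torque'])
E
```

```text
time_s: 14.75
position: [0.568, -0.0747, 0.2325]
tool_rot: [[0.001, 0.912, 0.411], [-0.0, 0.411, -0.912], [-1.0, 0.001, 0.001]]
ft_force: [-0.6, 1.1, 5.6]
grip_width: 0.0114
t 14.75 pos [ 0.568  -0.0747  0.2325] zyaw -65.7 tilt 0.08 q [-19.  34.  84.   0.  61.  46.] F [-0.6  1.1  5.6] w 0.0114
SHIFT units [ 0.02  0.   -0.01] YAW units 5.19
[0.09085084 0.19982878 0.05425679]
```

```bash
python3 -m inch '[[1,[0,0,0],0.7],[1,[0,0,0],0.7],[1,[0,0,0],0.7],[1,[0,0,0],0.7],[1,[0,0,0],0.7],[1,[0,0,0],0.7],[1,[0,0,0],0.7],[1,[0,0,0],0.3]]' 25
python3 -m inch '[[1,[0,0,0],0],[1,[0,0,0],0],[1,[0,0,0],0],[1,[0,0,0],0],[0.2,[0,0,0],0],[0.1,[0,0,0],0],[0,[0,0,0],0],[0,[0,0,0],0]]' 25
python3 - <<'E'
from h import *
go((.568,-.0745,.232),-91.7); print(env.observe()['wrist_torque'])
E
```

```text
time_s: 15.42
position: [0.568, -0.0746, 0.2325]
tool_rot: [[0.001, 1.0, -0.03], [-0.0, -0.03, -1.0], [-1.0, 0.001, 0.0]]
ft_force: [-0.9, 2.5, 5.6]
grip_width: 0.0115
time_s: 16.08
position: [0.5679, -0.0747, 0.2315]
tool_rot: [[-0.0, 1.0, -0.027], [0.0, -0.027, -1.0], [-1.0, -0.0, -0.0]]
ft_force: [0.3, 0.4, -1.1]
grip_width: 0.0426
t 16.08 pos [ 0.5679 -0.0747  0.2315] zyaw -91.6 tilt 0.02 q [-19.  34.  84.  -0.  61.  72.] F [ 0.3  0.4 -1.1] w 0.0426
SHIFT units [-0.02  0.   -0.01] YAW units 0.03
[ 0.00860696 -0.00337579 -0.03667294]
```

```bash
python3 -m inch '[[0,[-0.8,0,0],0],[0,[-0.9,0,0],0],[0,[-0.9,0,0],0],[0,[-0.7,-0.5,0],0],[0,[-0.3,-0.9,0],0],[0,[0,-0.9,0],0],[0,[0,-0.9,0],0],[0,[0,-0.9,0],0]]' 25
python3 -m inch '[[0,[0,-0.9,0],0],[0,[0,-0.9,0],-1],[0,[0,0,0],-1],[0,[0,0,0],-1],[0,[0,0,0],-1],[0,[0,0,0],-1],[0,[0,0,0],-1],[0,[0,0,0],-1]]' 25
python3 - <<'E'
from h import *
t=shoot('top','9');b=shoot('side','9')
cv2.imwrite('pics/top9c.png',cv2.resize(t[180:240,300:380],None,fx=10,fy=10,interpolation=cv2.INTER_CUBIC))
cv2.imwrite('pics/side9c.png',cv2.resize(b[150:250,260:380],None,fx=6,fy=6,interpolation=cv2.INTER_CUBIC))
go((.57,.0042,.2385),-1.7)
E
```

```text
time_s: 16.75
position: [0.4436, -0.0711, 0.3396]
tool_rot: [[0.0, 1.0, -0.027], [-0.0, -0.027, -1.0], [-1.0, 0.0, 0.0]]
ft_force: [-0.4, -0.8, -0.1]
grip_width: 0.0428
time_s: 17.42
position: [0.3909, -0.0699, 0.3396]
tool_rot: [[0.0, 0.832, 0.554], [-0.0, 0.554, -0.832], [-1.0, -0.0, 0.0]]
ft_force: [0.2, -1.4, -0.8]
grip_width: 0.0423
t 17.52 pos [ 0.3909 -0.0699  0.3396] zyaw -56.5 tilt 0.00 q [-27.  11. 103.  -0.  67.  29.] F [ 0.7 -0.1  0.4] w 0.0424
SHIFT units [3.37 6.34 1.23] YAW units -10.97
```

View pics/top9c.png

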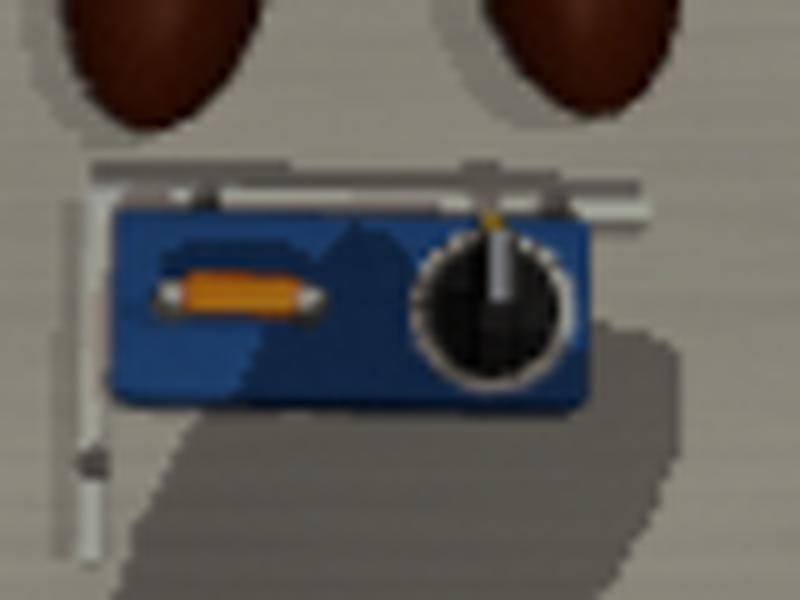

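View pics/side9c.png

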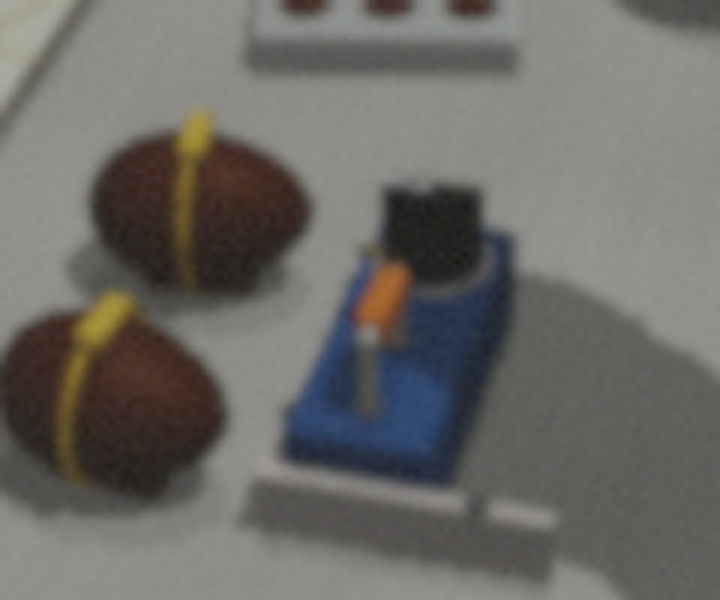

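The pointer, at (349.8,205) px, is at the yellow mark and the lock is unmoved. Now back to the sleeve.

```bash
python3 -m inch '[[0,[0,0,0],-1],[0,[0,0,0],-1],[0,[0,0,0],-1],[0,[0,0,0],-1],[0,[0,0,0],-1],[0,[0,0,0],-1],[0,[0,0,0],-1],[0,[0,0,0],-1]]' 25 >/dev/null
python3 -m inch '[[0,[0,0,0],-1],[0,[0,0,0],-1],[0,[0,0,0],-0.97],[0,[0,0.4,0.8],0],[0,[0,0.4,0.9],0],[0,[0,0.4,0.9],0],[0,[0,0.4,0.9],0],[0,[0,0.4,0.9],0]]' 25 >/dev/null
python3 - <<'E'
from h import *
go((.57,.0042,.2385),-1.7)
E
```

```text
t 18.85 pos [ 0.5259 -0.0131  0.3395] zyaw -1.9 tilt 0.01 q [-14.  23.  84.  -0.  73. -12.] F [-1.1 -1.   0.2] w 0.0430
SHIFT units [3.37 0.62 1.45] YAW units -0.04
```

```bash
python3 -m inch '[[0,[0,0.3,0.75],0],[0,[0,0.32,0.7],0],[0,[0,0,0],0],[0,[0.5,0,0],0],[0,[0.6,0,0],0],[0,[0.6,0,0],0],[0,[0.6,0,0],0],[0,[0,0,0],0]]' 25
python3 - <<'E'
from h import *
go((.57,.0042,.2385),-1.7)
b=shoot('side','10')
cv2.imwrite('pics/side10c.png',cv2.resize(b[150:250,260:380],None,fx=6,fy=6,interpolation=cv2.INTER_CUBIC))
E
```

```text
time_s: 19.52
position: [0.5678, 0.0033, 0.2675]
tool_rot: [[-0.006, 0.033, 0.999], [0.001, 0.999, -0.033], [-1.0, 0.001, -0.006]]
ft_force: [-0.5, -0.5, -1.0]
grip_width: 0.0431
t 19.52 pos [0.5678 0.0033 0.2675] zyaw -1.9 tilt 0.36 q [-12.  31.  83.  -0.  66. -10.] F [-0.5 -0.5 -1. ] w 0.0431
SHIFT units [0.97 0.03 0.08] YAW units -0.03
```

View pics/side10c.png

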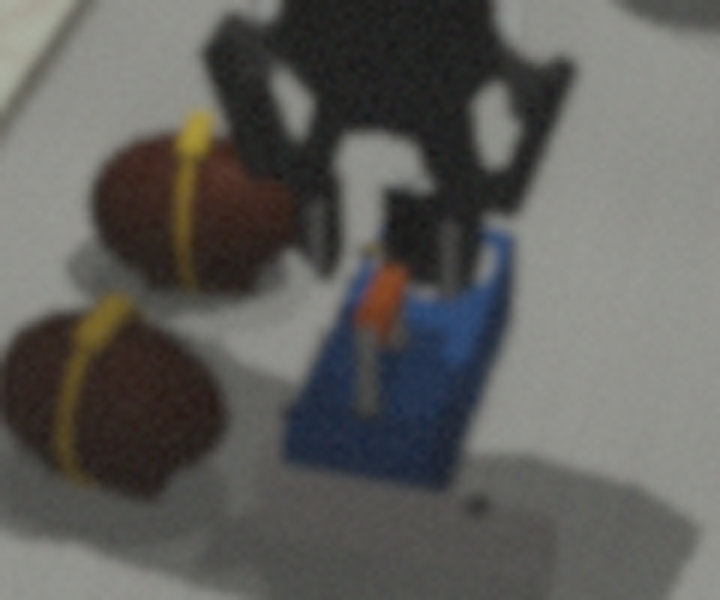

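```bash
python3 -m inch '[[0,[0.3,0.03,0.05],0],[0,[0.35,0,0],0],[0,[0.3,0,0],0],[0,[0,0,0],0],[0.4,[0,0,0],0],[0.6,[0,0,0],0],[1,[0,0,0],0],[1,[0,0,0],0]]' 80
python3 -m inch '[[1,[0,0,0],0],[1,[0,0,0],0],[1,[0,0,0],0],[1,[0,0,0],0],[1,[0,0,0],0],[1,[0,0,0],0],[1,[0,0,0],0],[1,[0,0,0],0]]' 80
python3 -m inch '[[1,[-0.1,0,0],0],[1,[-0.1,0,0],0],[1,[-0.1,0,0],0],[1,[-0.1,0,0],0],[1,[-0.1,0,0],0],[1,[0,0,0],0],[1,[0,0,0],0],[1,[0,0,0],0]]' 80
```

```text
time_s: 20.23
position: [0.5705, 0.0043, 0.2428]
tool_rot: [[0.002, 0.03, 1.0], [-0.0, 1.0, -0.03], [-1.0, -0.0, 0.002]]
ft_force: [0.7, 0.3, 2.5]
grip_width: 0.0102
time_s: 20.9
position: [0.5705, 0.0043, 0.2427]
tool_rot: [[0.002, 0.03, 1.0], [-0.0, 1.0, -0.03], [-1.0, -0.0, 0.002]]
ft_force: [0.5, 1.2, 6.4]
grip_width: 0.0102
time_s: 21.57
position: [0.5703, 0.0043, 0.2573]
tool_rot: [[0.0, 0.03, 1.0], [-0.0, 1.0, -0.03], [-1.0, -0.0, 0.0]]
ft_force: [1.1, -0.2, 1.3]
grip_width: 0.0104
```

```bash
python3 -m inch '[[1,[-0.08,0,0],0],[1,[-0.08,0,0],0],[1,[-0.08,0,0],0],[1,[-0.08,0,0],0],[1,[-0.08,0,0],0],[1,[0,0,0],0],[1,[0,0,0],0],[1,[0,0,0],0]]' 80
python3 - <<'E'
from h import *
b=shoot('side','11')
cv2.imwrite('pics/side11c.png',cv2.resize(b[150:250,260:380],None,fx=6,fy=6,interpolation=cv2.INTER_CUBIC))
E
```

```text
time_s: 22.23
position: [0.5701, 0.0043, 0.2687]
tool_rot: [[-0.001, 0.03, 1.0], [0.0, 1.0, -0.03], [-1.0, 0.0, -0.001]]
ft_force: [1.5, -0.4, -5.7]
grip_width: 0.01
```

View pics/side11c.png

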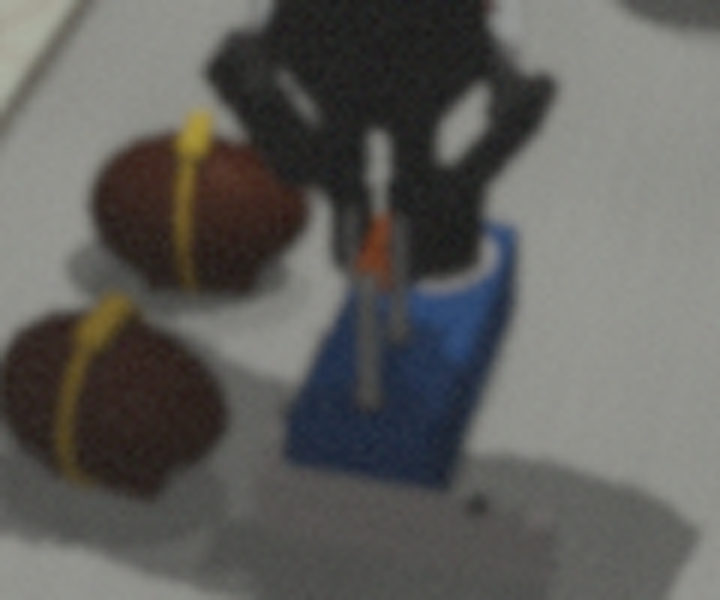

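```bash
python3 -m inch '[[1,[-0.1,0,0],0],[1,[-0.2,0,0],0],[1,[-0.3,0,0],0],[1,[-0.3,0,0],0],[1,[-0.3,0,0],0],[1,[-0.3,0,0],0],[1,[-0.3,0,0],0],[1,[-0.3,0,0],0]]' 90
python3 -m inch '[[1,[-0.35,0,0],0],[1,[-0.4,0,0],0],[1,[-0.4,0,0],0],[1,[-0.4,0,0],0],[1,[-0.4,0,0],0],[1,[-0.3,0,0],0],[1,[-0.2,0,0],0],[1,[0,0,0],0]]' 90
python3 - <<'E'
from h import *
b=shoot('side','12');t=shoot('top','12')
cv2.imwrite('pics/side12c.png',cv2.resize(b[80:260,230:410],None,fx=4,fy=3.3,interpolation=cv2.INTER_CUBIC))
E
```

```text
time_s: 22.95
position: [0.5702, 0.0043, 0.3333]
tool_rot: [[0.0, 0.03, 1.0], [-0.0, 1.0, -0.03], [-1.0, -0.0, 0.0]]
ft_force: [-0.3, -0.4, -7.1]
grip_width: 0.0096
time_s: 23.62
position: [0.5702, 0.0043, 0.407]
tool_rot: [[0.002, 0.03, 1.0], [-0.001, 1.0, -0.03], [-1.0, -0.0, 0.002]]
ft_force: [0.2, 0.6, -6.4]
grip_width: 0.0097
```

View pics/side12c.png

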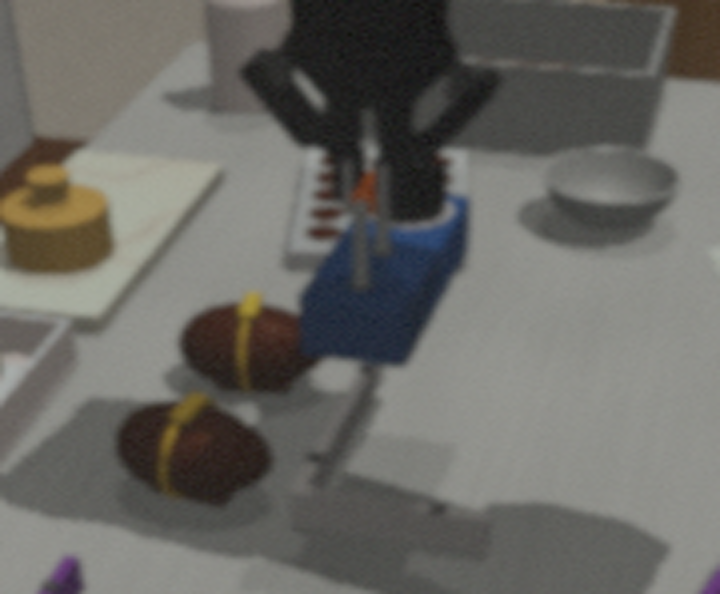

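View pics/top12.png

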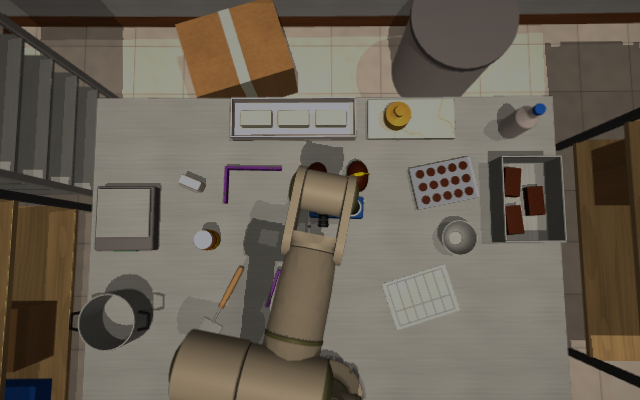

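Check level: project where the housing's corners would be if level and compare.

```bash
python3 -m inch '[[1,[0,0,0],0],[1,[0,0,0],0],[1,[0,0,0],0],[1,[0,0,0],0],[1,[0,0,0],0],[1,[0,0,0],0],[1,[0,0,0],0],[1,[0,0,0],0]]' 90
python3 - <<'E'
from h import *
s=env.observe(); p=s['position'];R=s['tool_rot']
b=shoot('side','13')
ex=R[:,2];ey=R[:,1];g=p+.155*R[:,0]
for tilt in (0,.1,.2,-.1):
    y=ey*np.cos(tilt)+np.array([0,0,1])*np.sin(tilt); z=np.cross(ex,y)
    P=[g-.034*y+sx*.03*ex+sy*.075*y+(h-.104)*z for sx,sy,h in((-1,1,0),(1,1,0),(-1,-1,.048),(-1,-1,0),(-1,1,.048),(1,1,.048))]
    print(tilt,'underside',round((g-.104*z-.034*y)[2],3),proj('side',P).round(1).tolist())
m=roi(cv2.inRange(hsv(b),(100,90,25),(125,255,255)),290,360,120,200)
c=max(cv2.findContours(m,cv2.RETR_EXTERNAL,cv2.CHAIN_APPROX_SIMPLE)[0],key=cv2.contourArea)
print(cv2.approxPolyDP(c,2,True).reshape(-1,2).tolist())
im=b.copy()
cv2.imwrite('pics/side13c.png',cv2.resize(b[110:200,280:370],None,fx=6.6,fy=6.6,interpolation=cv2.INTER_CUBIC))
E
```

```text
time_s: 24.38
position: [0.5703, 0.0043, 0.4056]
tool_rot: [[-0.0, 0.03, 1.0], [-0.0, 1.0, -0.03], [-1.0, -0.0, -0.0]]
ft_force: [0.9, 0.2, -6.1]
grip_width: 0.0099
0 underside 0.147 [[330.8, 191.3], [303.7, 187.0], [347.4, 137.5], [346.8, 155.2], [330.9, 172.4], [302.9, 168.2]]
0.1 underside 0.144 [[329.6, 192.3], [302.2, 187.9], [346.7, 142.8], [345.7, 161.2], [330.2, 172.0], [302.0, 167.9]]
0.2 underside 0.142 [[328.3, 192.9], [300.7, 188.4], [345.9, 148.0], [344.5, 167.1], [329.5, 171.3], [301.1, 167.1]]
-0.1 underside 0.151 [[332.1, 189.8], [305.3, 185.5], [348.0, 132.2], [347.9, 149.0], [331.6, 172.4], [303.8, 168.3]]
[[345, 141], [341, 149], [328, 151], [329, 157], [323, 159], [324, 168], [320, 171], [316, 167], [316, 153], [307, 169], [308, 187], [311, 185], [329, 189], [333, 181], [330, 176], [333, 174], [332, 171], [338, 165], [339, 169], [345, 155]]
```

View pics/side13c.png

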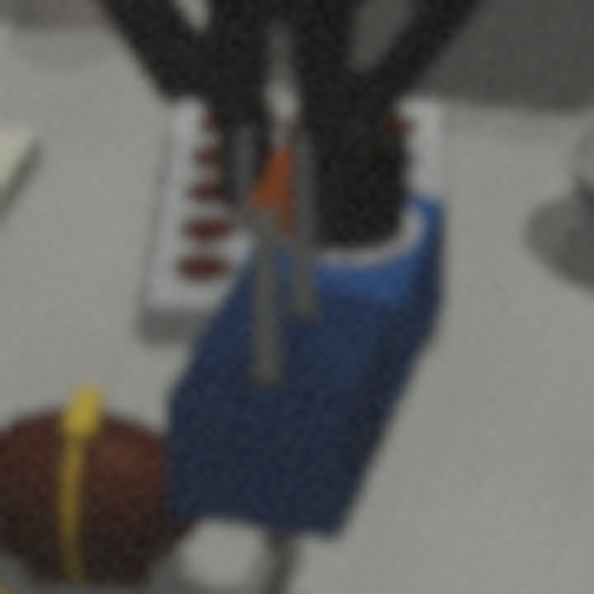

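The corners match a nearly level housing: near-bottom at (331,191) and far-top at (347,141) give a tilt of about 0.06 rad. The underside is at about 0.147 m, measured with the sleeve in its open position. Handing in.

Run:
```python
from h import *
print(env.close_job()); s=env.observe(); print(s['time_s'],s['position'],s['grip_width'],s['ft_force'])
```

```text
the job is handed in; nothing more can be done
None
the job is handed in; nothing more can be done
```

I carried out every step of the task and handed the job in at about 24.4 s of the 64 s allowed. No verdict is reported.

- **Into the corner:** I gripped the orange sleeve, turned the lock 15.5° and slid it against both walls. The camera put `lock_center` at about (−32, −76) mm in the stop's frame, within tolerance.
- **Dial:** I gripped the bar at the −0.9 notch and turned it about 52° clockwise in small steps. The top view then showed the pointer at the yellow mark and the lock still flush.
- **Shackle and lift:** I pulled the shackle fully open. It came up at low force, then took the lock's weight.
- **At hand-in:** The gripper held the sleeve at a 90 N grip setting, with fingers about 10 mm apart and a load of about 6 N. The underside was about 0.147 m up, tilted about 0.06 rad. The eggs, jar and bowl looked unmoved in the pictures; I didn't measure them.

**Disagreement:** while gripping, the arm and the camera put the sleeve about 3 mm apart in x. Calibration error and play in the shackle probably explain most of it, and the lock's own edges looked flush against the walls. I did not re-check the dial after the lift, because the gripper hid it from view.

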